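# Turn a tip box about its held corner and dock it

## Task

The white pipette tip box stands broadside before the dock of the loading station, lid tab toward the robot, the red fork at its back-right corner straddling the red post. Keeping it flat on the plate and the fork on the post, push its opposite front-left corner round so that the box makes a quarter turn clockwise (seen from above) about the post, until the lid tab faces left, seen looking into the dock. Only then push it end-on straight off the post and into the dock until it is fully against the back stop, let go, and leave the other things on the bench undisturbed.

Things in the scene. Friction and masses are not known exactly. Their poses are not given: they have to be found in the camera images.
- station: Fixed dark steel plate 6 mm thick, x -90 to 275, y -45 to 150 mm in its own frame, with a small red post and a blue three-walled dock. Origin: on the post's axis, at bench level; z up, x from the robot's side along the dock lane toward the back stop, y to the left.
- tip_box: Loose closed all-white tip box with a red fork on its right end: x -43 to 41, y -61 to 61 mm, 50 mm high, 0.15 to 0.3 kg; too wide to grasp, slides with dry friction. Lid fixed. Origin on the underside, z up. Front (122 mm side with tab) faces its -x. At the start its x is along the station's +x; turned, along the station's -y (tab to +y). Docked: origin at station x 199, y 28 mm.
- pivot_post (a point): Centre of the red post's top, on the station's origin axis, 48 mm above the bench; post 14 mm in diameter.
- dock_stop (a point): Foot of the back stop's inner face on the lane's centre line, on the plate's top; station frame x 260, y 29 mm. Blue dock walls are 32 mm high and 7 mm thick; the back stop spans the lane. They are slippery plastic.
- lid_tab (a point): Lid tab in the middle of the box's front: 22 mm wide, 30 to 40 mm above the box's underside, 2 mm proud of the front face. This point is at box frame x -46, y 0, z 35 mm.
- blue_tip_box: Bystander: tip box with a blue lid, 92 x 122 x 67 mm. Origin at the underside's centre.
- slide_box: Bystander: white slide box, 93 x 100 x 46 mm. Origin at the underside's centre.
- teal_box: Bystander: teal carton, 95 x 125 x 48 mm. Origin at the underside's centre.
- white_box: Bystander: flat white carton, 90 x 125 x 27 mm. Origin at the underside's centre.
- spirit_bottle: Bystander: litre bottle, 78 mm diameter, 232 mm high. Origin at the underside's centre.
- spray_bottle: Bystander: trigger spray bottle, 79 x 102 x 214 mm. Origin at the underside's centre.
- tray: Bystander: shallow white tray, 78 x 138 x 30 mm. Origin at the underside's centre.
- dock_mouth (a point): Lane's centre line where the straight guides begin, on the plate's top: station frame x 175, y 29 mm. Lane 90 mm wide between side guides parallel to x, faces at y -16 and y 74 mm from x 175 on; each begins, on the robot's side, with a 36 mm flare opening outward.
- push_corner (a point): Foot of the box's front-left edge (box frame x -43, y 61 mm), the free corner diagonally opposite the fork. Pushing the front some 25 mm from this edge, square to the front and along an arc about the post, turns the box. Once turned, the near end is free to push from box x -43 to 12 mm, beside the fork.
- fork (a point): Middle of the fork at the box's back-right corner (box frame x 28, y -71.5, z 13 mm). Two prongs 6 mm thick, 20 mm apart inside (box x 18 to 38 mm), stand 31 mm out of the box's right end (y -62 to -93), 4 to 22 mm up. They straddle the post, so a pushed box turns about it; when the box moves along its own +y the fork slides off the post.

How it is judged:
On the way:
1. the box is turned a quarter about the post: square to the station within 0.2 rad, tab to the left, the fork's middle within 20 mm of the post's axis, not yet pushed in (angle between the x axis of tip_box and the y axis of station, either way round below 0.2 rad and y of dock_stop in the frame of tip_box above 0.1 m and horizontal distance between fork and pivot_post below 0.02 m), for 0.1 s.
At the end, for the whole second after the job is handed in: The tip box stands flat in the dock between the guides, its end within 5 mm of the back stop, square within 0.06 rad, lid tab to the left, at rest (x of tip_box in the frame of station above 0.194 m and angle between the x axis of tip_box and the y axis of station, either way round below 0.06 rad and y of dock_stop in the frame of tip_box above 0.03 m and y of tip_box in the frame of station between 0.02 and 0.036 m and height (world z) of tip_box below 0.009 m and angle between tip_box's own z axis and vertical below 0.04 rad and linear speed of tip_box below 0.01 m/s); the robot touches nothing.
It fails at once if the tip box is lifted or tipped (height (world z) of tip_box above 0.03 m or angle between tip_box's own z axis and vertical above 0.25 rad).
It fails at once if the fork leaves the post (its middle over 20 mm from the post's axis) before the box is turned to within 0.2 rad of square (angle between the x axis of tip_box and the y axis of station, either way round above 0.2 rad and horizontal distance between fork and pivot_post above 0.02 m).
It fails at once if a bystander is moved by more than 20 mm (distance of any of blue_tip_box, slide_box, teal_box, white_box, spirit_bottle, spray_bottle, tray from where it was at the start of the episode above 0.02 m).
It also fails if it takes over 48 s, if anything falls off the work surface, if the arm or the gripper's body presses on something with over 40 N, if the wrist force passes 120 N, or if a joint passes its speed limit or range.

## Robot

A 7-joint arm with a two-finger parallel gripper is mounted at the origin on a cart in front of the work surface, level with it; the furniture and walls round the work are solid. World frame = base frame: x ahead of the robot, y to its left, z up, the work surface at z = 0. Lengths are in m, angles in rad, forces in N, time in s.
With the tool pointing down it reaches from about 0.35 to 0.9 m from the base axis. Payload 19.9 kg.
Tool frame: the origin (TCP) lies at the very end of the fingers, on their centre line; the grasp point (between the pads) lies 19 mm behind it; z points along the fingers, x is the direction in which the jaws open and shut, and the axes are right-handed (so a half turn about z gives the same grasp; the last joint's range is limited). The gripper opens to 94 mm and grips with 3 to 60 N. Pads are 16 mm wide; open, the fingers measure 119 mm over their backs; the gripper's body (75 mm by 177 mm) begins 78 mm behind the grasp point.
Start: joints at [-1.304, 0.417, -0.01, 1.614, 0.005, 1.111, -0.053], TCP at [0.189, 0.596, 0.205] pointing down, gripper open.
Joint ranges: [-2.81, 2.81], [-0.39, 2.02], [-1.27, 1.25], [0.06, 2.57], [-1.19, 4.33], [0.19, 2], [-2.82, 2.82]. Speed limits (rad/s): [1.89, 1.89, 2.39, 2.39, 3.01, 3.01, 3.01].

## Interface

Orientations are given as a rotation vector (axis times angle).
In Python, from station import robot, camera, calibration gives the robot as it stands.
- The arm moves only by the shell command python3 -m handwheel 'ROWS' [FORCE]. ROWS is JSON, a list that holds one entry, the list of rows, each a list of 7 numbers: the opening in per cent of the stroke, from 0 (shut) to 100 (fully open), then the shift along the world's x, y, z in cm, then the turn, a rotation vector about the world's x, y, z in degrees. A call has 1 to 10 rows; each row shifts and turns the commanded pose from where the row before left it; what a row does not reach is not made up. A row lasts 1/10 s, in which the tool goes at most 50 mm and 8.59 degrees, less where a joint would pass 70% of its speed; a pose out of reach is approached as far as the arm can. A call with a gripper value outside its range is refused whole. The fingers move at their own pace and stop on an object; FORCE is the grip in N (left out, the last holds). Time passes only in rows, so rows that do not move let the fingers close. It gives the time, the measured TCP pose, the force and the opening at its end, in the units of the state.
- robot.state(): the state, without advancing time (a new reading comes with each control period).
- camera(name): name is "scene" or "top" or "wrist"; returns (picture, depth): 384x512x3 uint8, blue, green, red; 384x512 float32, m along the optical axis (not along the pixel's ray), 0 where there is no reading.
- calibration(name): a dict with "intrinsics" (3x3 intrinsics, pixels), "T" (4x4, takes a point from camera to world coordinates); the wrist camera has in their place "T_tool_cam" (4x4, takes a point from camera to tool coordinates, whose origin is the TCP and whose axes are the tool frame's). Camera axes: x right, y down, z forward; pixel columns grow to the right and rows downward; lengths in m; the calibration is good to about 2 mm. A picture is of the moment at which its call begins: read the wrist's pose just before it. calibration takes no time and is no camera call.
- robot.hand_in(): hands the job in, once; it reports no verdict.
The state is a dict: "time_s": time; "joint_pos": joint angles; "qd": joint speeds; "joint_efforts": joint torques, N m; "position": TCP position; "orientation": TCP orientation; "wrist_force": force on the tool from outside, world axes, zero at the start; "ft_torque": the same for the moment, N m; "opening": opening from 0.0 (shut) to 1.0 (fully open).
Only numpy, scipy, OpenCV 4.12 (cv2) and the standard library are available. Lean on these libraries where they do the work, as an engineer would, in place of code of your own. Each camera call takes 0.05 s, during which the arm holds its last target.

## Working session

There is one attempt and no reset: what is moved stays moved. The work goes in short steps, Python scripts to look and compute and a shell command to move; the robot and the scene stay as the last step left them, time stands still between calls to the robot, and variables do not carry over. Pictures are saved under pics/ and viewed, and the job is handed in when it is done.

```bash
mkdir -p pics; ls; python3 - <<'E'
from station import robot,camera,calibration
import cv2
s=robot.state();print({k:s[k] for k in('time_s','position','orientation','opening','wrist_force')})
for n in("scene","top"):
    p,d=camera(n);cv2.imwrite(f"pics/{n}0.png",p)
    import numpy as np; np.save(f"pics/{n}0.npy",d)
    c=calibration(n);print(n,c)
E
```

```text
pics
{'time_s': 0.0, 'position': array([0.18922282, 0.59528086, 0.20482307]), 'orientation': array([ 2.53503601e+00,  1.85427470e+00, -1.49278794e-03]), 'opening': 0.9984112983545234, 'wrist_force': array([-0.41196172,  0.55619851,  0.57222572])}
scene {'intrinsics': array([[446.133779  ,   0.        , 261.84766277],
       [  0.        , 446.133779  , 200.51028548],
       [  0.        ,   0.        ,   1.        ]]), 'T': array([[-0.8243538 , -0.38921343,  0.41103979, -0.21907453],
       [-0.56593209,  0.55034354, -0.61387528,  1.18511227],
       [ 0.01271541, -0.73867103, -0.67394616,  1.31179183],
       [ 0.        ,  0.        ,  0.        ,  1.        ]])}
top {'intrinsics': array([[357.04400084,   0.        , 255.15369898],
       [  0.        , 357.04400084, 186.93880073],
       [  0.        ,   0.        ,   1.        ]]), 'T': array([[ 0.01290695, -0.99809027,  0.06040881,  0.42517419],
       [-0.99986164, -0.01351667, -0.0096956 ,  0.04125846],
       [ 0.01049361, -0.06027531, -0.99812663,  1.64207332],
       [ 0.        ,  0.        ,  0.        ,  1.        ]])}
```

View pics/scene0.png

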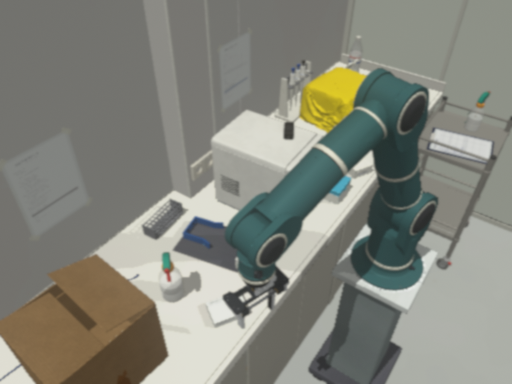

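View pics/top0.png

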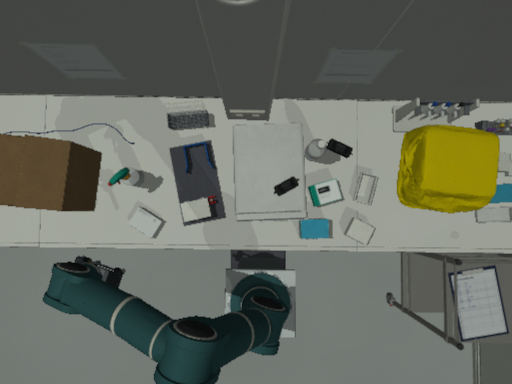

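```bash
cat > h.py <<'E'
import numpy as np,cv2
from station import robot,camera,calibration
def world(n,u,v,z,c=None):
    c=c or calibration(n);K=c['intrinsics'];T=c['T']
    r=T[:3,:3]@np.linalg.inv(K)@np.array([u,v,1.]);o=T[:3,3]
    return o+r*(z-o[2])/r[2]
def pix(n,P):
    c=calibration(n);T=np.linalg.inv(c['T']);p=T[:3,:3]@np.asarray(P,float)+T[:3,3]
    q=c['intrinsics']@p;return q[:2]/q[2]
def cloud(n,d):
    c=calibration(n);K=c['intrinsics'];v,u=np.indices(d.shape)
    P=np.stack([(u-K[0,2])/K[0,0]*d,(v-K[1,2])/K[1,1]*d,d],-1)
    return P@c['T'][:3,:3].T+c['T'][:3,3]
E
python3 - <<'E'
import cv2,numpy as np
from h import *
p=cv2.imread('pics/top0.png')[100:260,100:400]
cv2.imwrite('pics/topz.png',cv2.resize(p[30:130,50:150],None,fx=6,fy=6,interpolation=cv2.INTER_CUBIC))
d=np.load('pics/top0.npy');W=cloud('top',d)
for (u,v) in [(198,212),(190,205),(215,195),(270,150),(240,200),(132,178),(146,221),(188,120),(165,290),(195,180),(200,233),(185,160),(105,155),(250,214)]:
    print(u,v,W[v,u].round(3))
E
```

```text
198 212 [0.407 0.278 0.052]
190 205 [0.437 0.313 0.058]
215 195 [0.485 0.209 0.005]
270 150 [ 0.642 -0.025  0.333]
240 200 [0.456 0.083 0.336]
132 178 [0.548 0.551 0.122]
146 221 [0.363 0.514 0.027]
188 120 [0.832 0.342 0.001]
165 290 [-0.134  0.62  -0.824]
195 180 [0.553 0.302 0.002]
200 233 [ 0.31   0.275 -0.006]
185 160 [0.644 0.35  0.006]
105 155 [0.662 0.718 0.004]
250 214 [0.405 0.046 0.332]
```

View pics/topz.png

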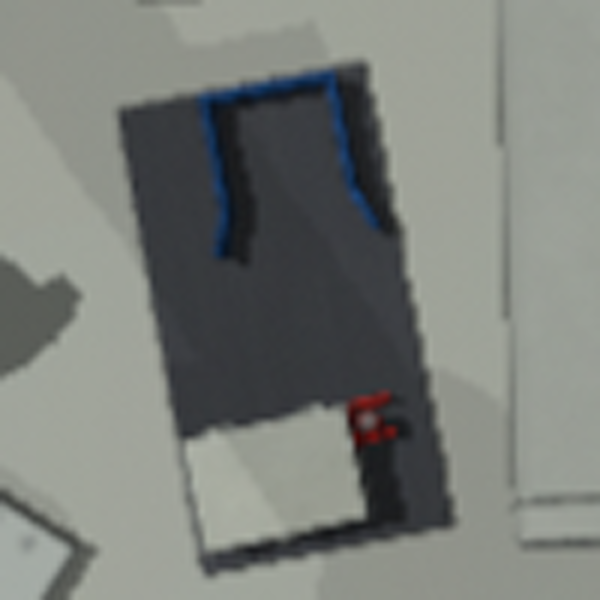

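```bash
python3 - <<'E'
from h import *
z=np.array([(120,107),(367,62),(455,523),(207,575)],float)
px=(z+.5)/6-.5+[150,130]
W=np.array([world('top',u,v,.006)[:2] for u,v in px])
S=np.array([(.275,.15),(.275,-.045),(-.09,-.045),(-.09,.15)])
def fit(S,W):
    a=S-S.mean(0);b=W-W.mean(0);H=a.T@b
    th=np.arctan2(H[0,1]-H[1,0],H[0,0]+H[1,1]);R=np.array([[np.cos(th),-np.sin(th)],[np.sin(th),np.cos(th)]])
    return th,W.mean(0)-R@S.mean(0),R
th,t,R=fit(S,W);print(np.degrees(th),t,'\n',((S@R.T+t)-W)*1000)
f=lambda q:((np.array(q)+.5)/6-.5+[150,130])
print('post from px',world('top',*f((369,420)),.048))
def st(x,y,zz): return np.r_[R@[x,y]+t,zz]
img=cv2.imread('pics/topz.png')
def dr(n,P,col,img,g):
    q=np.array([g(pix(n,p)) for p in P]);cv2.polylines(img,[np.round(q).astype(int)],True,col,1)
g=lambda p:(p-[150,130]+.5)*6-.5
def model(n,img,g):
    dr(n,[st(*s,.006) for s in S],(0,255,255),img,g)
    dr(n,[st(.26,-.016,.038),st(.26,.074,.038),st(.175,.074,.038),st(.175,-.016,.038)],(0,255,0),img,g)
    dr(n,[st(.007*np.cos(a),.007*np.sin(a),.048) for a in np.linspace(0,6.28,12)],(0,255,0),img,g)
    o=np.array([-.028,.0715])
    B=[(-.043,-.061),(.041,-.061),(.041,.061),(-.043,.061)]
    for h in (.006,.056): dr(n,[st(b[0]-.028,b[1]+.0715,h) for b in B],(255,0,255),img,g)
model('top',img,g);cv2.imwrite('pics/topm.png',img)
im=cv2.imread('pics/scene0.png')[190:330,140:300];im=cv2.resize(im,None,fx=5,fy=5,interpolation=cv2.INTER_CUBIC)
model('scene',im,lambda p:(p-[140,190]+.5)*5-.5);cv2.imwrite('pics/scm.png',im[:600])
E
```

```text
11.908905621681946 [0.46305142 0.21991138] 
 [[-0.18836423  1.23745546]
 [ 2.31005483 -0.75634169]
 [-1.78971504 -2.00968618]
 [-0.33197556  1.52857241]]
post from px [0.46252709 0.22149052 0.048     ]
```

View pics/topm.png

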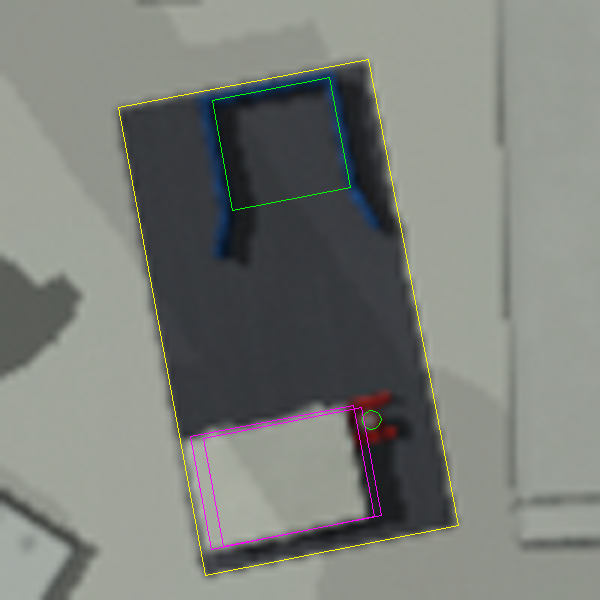

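View pics/scm.png

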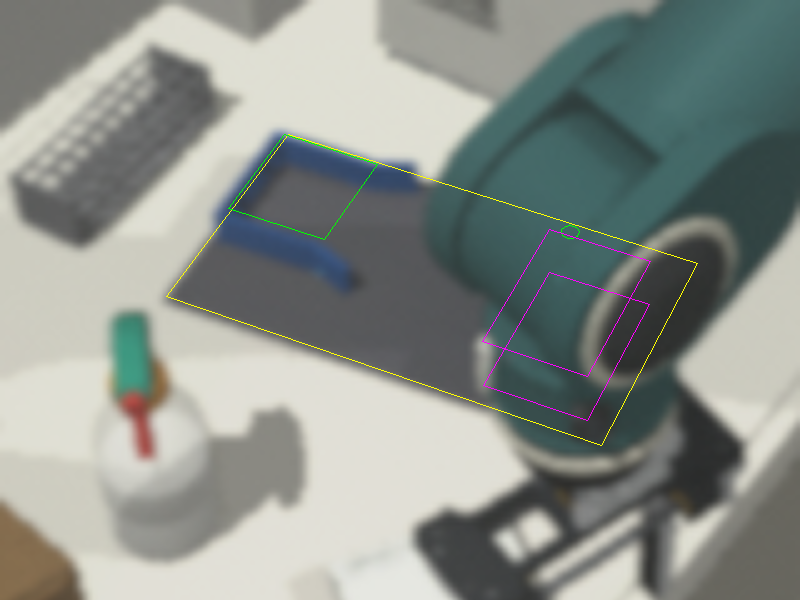

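```bash
python3 -m handwheel '[[[0,1.7,-3.2,0,0,0,4],[0,1.7,-3.2,0,0,0,4],[0,1.7,-3.2,0,0,0,4],[0,1.7,-3.2,0,0,0,4],[0,1.7,-3.2,0,0,0,4],[0,1.7,-3.2,0,0,0,4],[0,1.7,-3.2,0,0,0,3],[0,1.7,-3.2,0,0,0,3],[0,1.7,-3.2,0,0,0,0],[0,0,0,0,0,0,0]]]' 30
python3 - <<'E'
from h import *
s=robot.state();print(s['position'],s['orientation'],s['time_s'],s['wrist_force'])
for n in('wrist','top','scene'):
    p,d=camera(n);cv2.imwrite(f'pics/{n}1.png',p);np.save(f'pics/{n}1.npy',d)
np.save('pics/s1.npy',np.r_[s['position'],s['orientation']])
E
```

```text
time_s: 1.1
position: [0.3443, 0.3038, 0.2054]
orientation: [1.975, 2.442, -0.001]
wrist_force: [0.0, 1.3, -0.3]
opening: 0.184
[0.34428014 0.30376861 0.2054028 ] [ 1.97522154e+00  2.44191645e+00 -8.15354034e-04] 1.1 [ 0.02187057  1.31990919 -0.26890434]
```

View pics/wrist1.png

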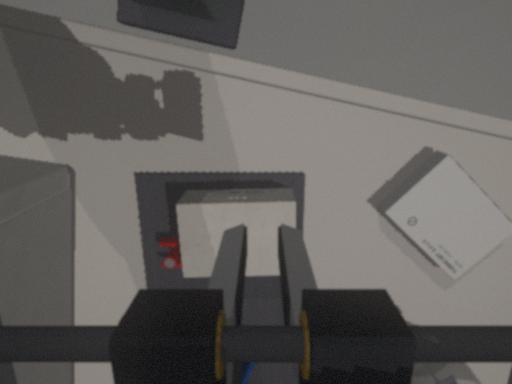

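View pics/scene1.png

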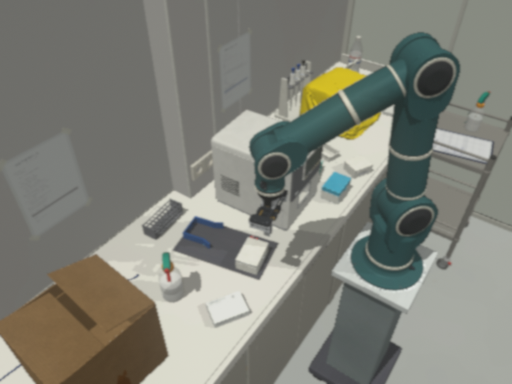

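```bash
cat >> h.py <<'E'
from scipy.spatial.transform import Rotation as Rr
def wcal(pos,ori):
    T=np.eye(4);T[:3,:3]=Rr.from_rotvec(ori).as_matrix();T[:3,3]=pos
    c=calibration('wrist');return dict(intrinsics=c['intrinsics'],T=T@c['T_tool_cam'])
TH=np.radians(11.9);RS=np.array([[np.cos(TH),-np.sin(TH)],[np.sin(TH),np.cos(TH)]]);TS=np.array([.463,.2205])
def w2s(p): return RS.T@(np.asarray(p)[:2]-TS)
def s2w(p): return RS@np.asarray(p)+TS
E
python3 - <<'E'
from h import *
s=np.load('pics/s1.npy');c=wcal(s[:3],s[3:]);print(c['T'][:3,3])
for nm,u,v,z in [('post',172,264,.048),('plate near R',137,172,.006),('plate near L',305,172,.006),('box top FL',297,202,.056),('box top FR',178,205,.056),('box top BR',184,277,.056),('box bot FR',185,190,.006),('bot FL',294,188,.006)]:
    w=world('',u,v,z,c);print(nm,w.round(4),(w2s(w)*1000).round(1))
w=s[:3];print('tcp',w2s(w))
im=cv2.imread('pics/wrist1.png');cv2.imwrite('pics/w1z.png',cv2.resize(im[150:300,120:320],None,fx=4,fy=4,interpolation=cv2.INTER_CUBIC))
E
```

```text
[0.26460614 0.28705173 0.38516675]
post [0.4663 0.2287 0.048 ] [4.9 7.3]
plate near R [0.384  0.1666 0.006 ] [-88.4 -36.5]
plate near L [0.3441 0.3533 0.006 ] [-89.  154.5]
box top FL [0.3655 0.3442 0.056 ] [-69.8 141.2]
box top FR [0.394  0.2269 0.056 ] [-66.2  20.5]
box top BR [0.4744 0.2449 0.056 ] [16.2 21.5]
box bot FR [0.3938 0.2231 0.006 ] [-67.2  16.8]
bot FL [0.3651 0.3455 0.006 ] [-70.  142.5]
tcp [-0.09899811  0.10595962]
```

View pics/w1z.png

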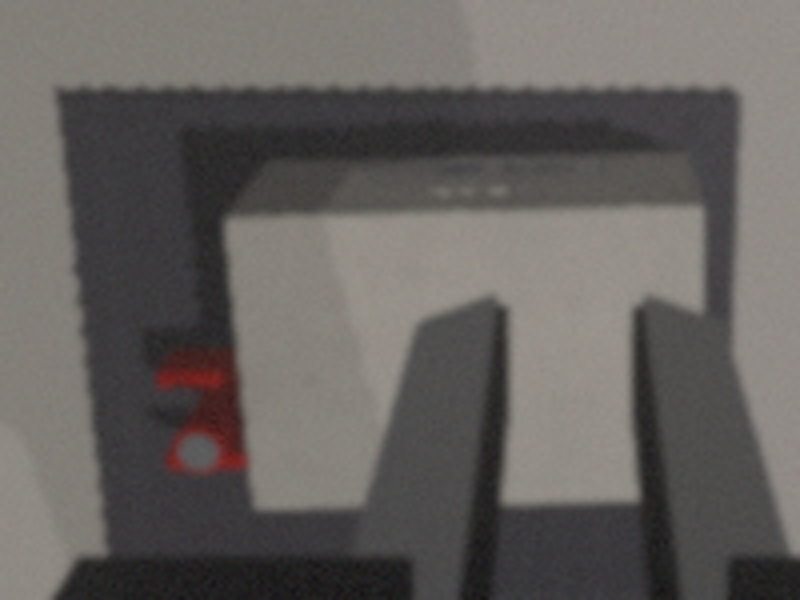

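```bash
python3 - <<'E'
from h import *
im=cv2.imread('pics/scene1.png')[200:290,160:290];im=cv2.resize(im,None,fx=6,fy=6,interpolation=cv2.INTER_CUBIC)
def dr(P,col):
    q=np.array([(pix('scene',p)-[160,200]+.5)*6-.5 for p in P]);cv2.polylines(im,[np.round(q).astype(int)],True,col,1)
st=lambda x,y,z:np.r_[s2w([x,y]),z]
dr([st(a,b,.006) for a,b in [(.275,.15),(.275,-.045),(-.09,-.045),(-.09,.15)]],(0,255,255))
for h in(.006,.056): dr([st(a-.028,b+.0715,h) for a,b in [(-.043,-.061),(.041,-.061),(.041,.061),(-.043,.061)]],(255,0,255))
dr([st(.26,-.016,.038),st(.26,.074,.038),st(.175,.074,.038),st(.175,-.016,.038)],(0,255,0))
cv2.imwrite('pics/s1m.png',im)
E
```

```text
(no output)
```

View pics/s1m.png

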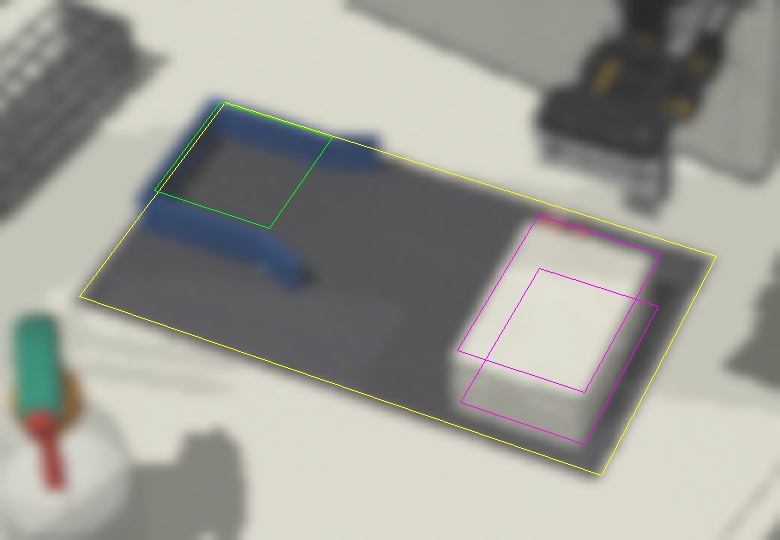

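```bash
python3 -m handwheel '[[[0,0,0,-3.5,0,0,0],[0,0,0,-4,0,0,0],[0,0,0,-4,0,0,0],[0,0,0,-4,0,0,0],[0,0,0,-2,0,0,0],[0,0,0,-1,0,0,0],[0,0,0,0,0,0,0],[0,0,0,0,0,0,0]]]'; python3 -m handwheel '[[[0,0.4,0.1,0,0,0,0],[0,0.4,0.1,0,0,0,0],[0,0.4,0.1,0,0,0,0],[0,0,0,0,0,0,0]]]'
python3 - <<'E'
from h import *
p,d=camera('scene');cv2.imwrite('pics/scene2.png',cv2.resize(p[180:330,140:340],None,fx=4,fy=4))
E
```

```text
time_s: 2.05
position: [0.3425, 0.3083, 0.0212]
orientation: [1.969, 2.448, 0.001]
wrist_force: [0.2, -0.2, 0.7]
opening: -0.001
time_s: 2.45
position: [0.3552, 0.3109, 0.0208]
orientation: [1.97, 2.447, 0.001]
wrist_force: [0.4, 0.2, -0.7]
opening: 0.005
```

View pics/scene2.png

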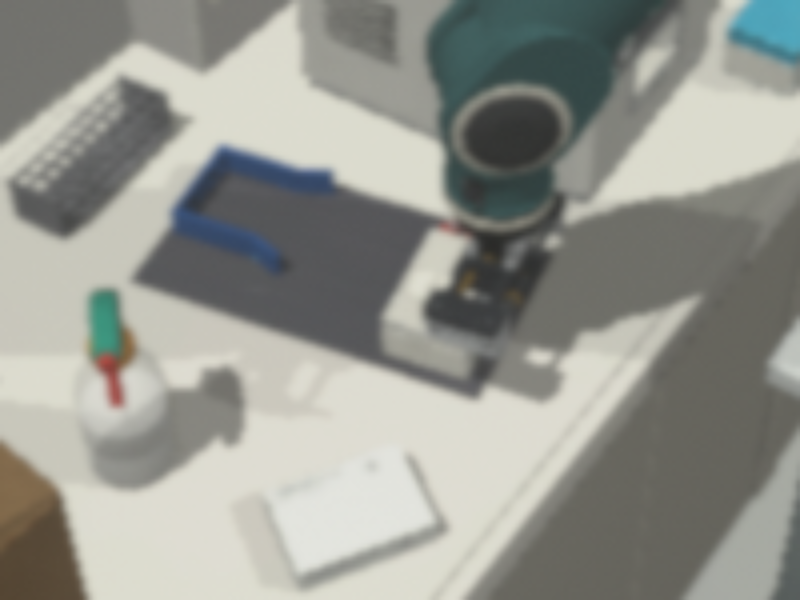

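```bash
sed -i 's/TS=np.array(\[.463,.2205\])/TS=np.array([.4635,.222])/' h.py; cat > plan.py <<'E'
from h import *
import sys
# rows along arc about post from current pose: n rows of step deg clockwise, to radius r0
n=int(sys.argv[1]);st=float(sys.argv[2]);r1=float(sys.argv[3])
s=robot.state();p=w2s(s['position']);r=np.hypot(*p);a=np.degrees(np.arctan2(p[1],p[0]))
x=Rr.from_rotvec(s['orientation']).as_matrix()[:,0]
print('station',p.round(4),'r',r.round(4),'ang',a.round(1),'tool az in station',np.degrees(np.arctan2(x[1],x[0])-TH).round(1),'z',s['position'][2].round(4),'f',s['wrist_force'].round(1))
q=s['position'][:2]
for i in range(1,n+1):
    t=np.radians(a-st*i);rr=r+(r1-r)*i/n
    w=s2w([rr*np.cos(t),rr*np.sin(t)]);print(((w-q)*100).round(2));q=w
E
python3 -m handwheel '[[[0,0.3,0.1,-0.2,0,0,0],[0,0.3,0.05,0,0,0,0],[0,0.2,0.05,0,0,0,0],[0,0,0,0,0,0,0]]]'; python3 plan.py 8 3 .1345
```

```text
time_s: 2.9
position: [0.3626, 0.3126, 0.0184]
orientation: [1.969, 2.447, -0.0]
wrist_force: [-0.5, 0.8, 0.4]
opening: 0.004
station [-0.0801  0.1095] r 0.1356 ang 126.2 tool az in station 90.5 z 0.0184 f [-0.5  0.8  0.4]
[0.5  0.51]
[0.52 0.48]
[0.55 0.45]
[0.57 0.42]
[0.59 0.39]
[0.61 0.36]
[0.63 0.33]
[0.64 0.29]
```

```bash
python3 -m handwheel '[[[0,0.5,0.51,0,0,0,-3],[0,0.52,0.48,0,0,0,-3],[0,0.55,0.45,0,0,0,-3],[0,0.57,0.42,0,0,0,-3],[0,0.59,0.39,0,0,0,-3],[0,0,0,0,0,0,0]]]'; python3 plan.py 8 3 .1345;python3 - <<'E'
from h import *
p,d=camera('top');cv2.imwrite('pics/top3.png',cv2.resize(p[130:230,150:250],None,fx=6,fy=6,interpolation=cv2.INTER_CUBIC))
p,d=camera('scene');cv2.imwrite('pics/scene3.png',cv2.resize(p[180:330,140:340],None,fx=4,fy=4))
E
```

```text
time_s: 3.5
position: [0.39, 0.3355, 0.0184]
orientation: [2.273, 2.169, 0.001]
wrist_force: [0.3, 0.7, -1.2]
opening: 0.004
station [-0.0485  0.1262] r 0.1352 ang 111.0 tool az in station 75.4 z 0.0184 f [ 0.3  0.7 -1.2]
[0.61 0.36]
[0.63 0.33]
[0.64 0.3 ]
[0.66 0.26]
[0.67 0.23]
[0.68 0.19]
[0.69 0.16]
[0.69 0.12]
```

View pics/top3.png

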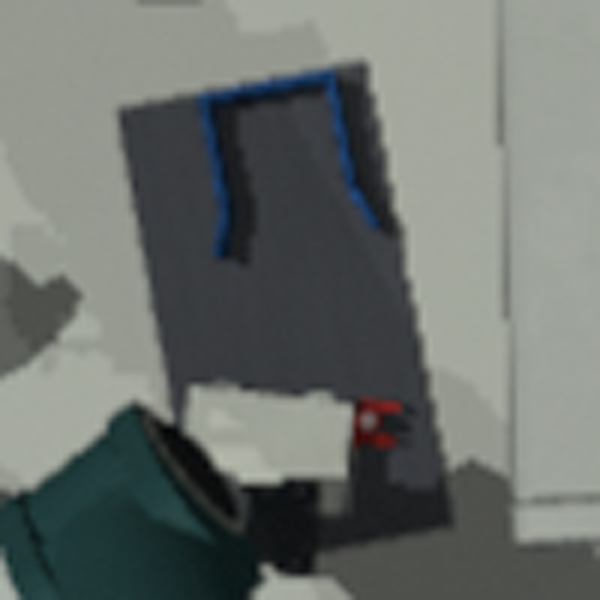

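View pics/scene3.png

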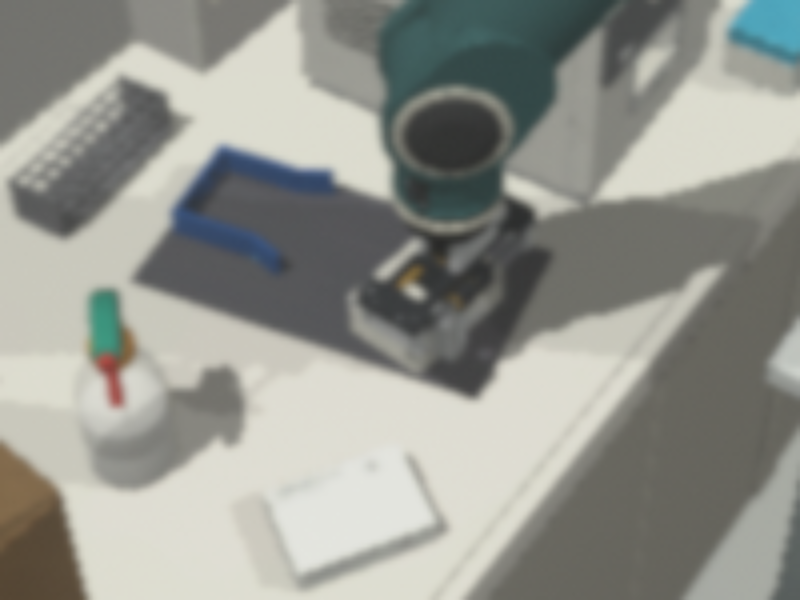

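```bash
python3 -m handwheel '[[[0,0.61,0.36,0,0,0,-3],[0,0.63,0.33,0,0,0,-3],[0,0.64,0.30,0,0,0,-3],[0,0.66,0.26,0,0,0,-3],[0,0.67,0.23,0,0,0,-3],[0,0.68,0.19,0,0,0,-3],[0,0.69,0.16,0,0,0,-3],[0,0.69,0.12,0,0,0,-3],[0,0,0,0,0,0,0]]]'; python3 plan.py 8 3 .1345;python3 - <<'E'
from h import *
p,d=camera('top');cv2.imwrite('pics/top4.png',cv2.resize(p[130:230,150:250],None,fx=6,fy=6,interpolation=cv2.INTER_CUBIC))
E
```

```text
time_s: 4.5
position: [0.4426, 0.3545, 0.0184]
orientation: [2.673, 1.65, 0.0]
wrist_force: [0.4, 0.1, -0.4]
opening: 0.003
station [0.0069 0.134 ] r 0.1341 ang 87.0 tool az in station 51.5 z 0.0184 f [ 0.4  0.1 -0.4]
[0.7 0.1]
[0.7  0.06]
[0.7  0.02]
[ 0.7  -0.01]
[ 0.7  -0.05]
[ 0.7  -0.09]
[ 0.69 -0.12]
[ 0.69 -0.16]
```

View pics/top4.png

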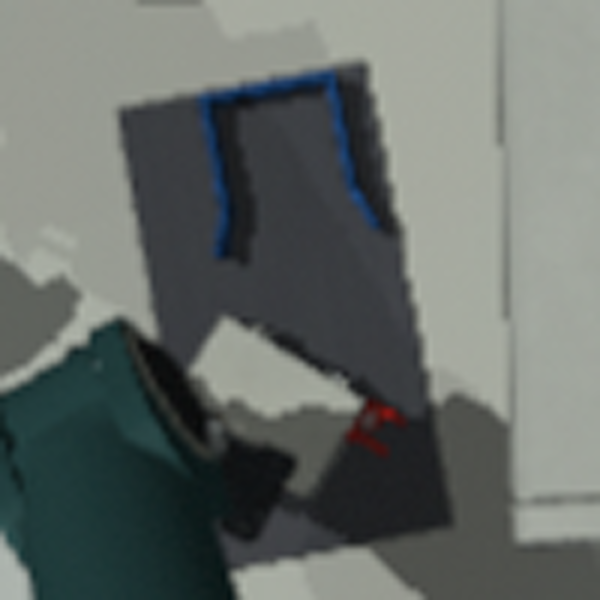

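```bash
python3 -m handwheel '[[[0,0.7,0.1,0,0,0,-3],[0,0.7,0.06,0,0,0,-3],[0,0.7,0.02,0,0,0,-3],[0,0.7,-0.01,0,0,0,-3],[0,0.7,-0.05,0,0,0,-3],[0,0.7,-0.09,0,0,0,-3],[0,0.69,-0.12,0,0,0,-3],[0,0.69,-0.16,0,0,0,-3],[0,0,0,0,0,0,0]]]'; python3 plan.py 8 3 .1345;python3 - <<'E'
from h import *
p,d=camera('top');cv2.imwrite('pics/top5.png',cv2.resize(p[130:230,150:250],None,fx=6,fy=6,interpolation=cv2.INTER_CUBIC))
E
```

```text
time_s: 5.45
position: [0.4983, 0.3517, 0.0184]
orientation: [2.958, 1.059, 0.0]
wrist_force: [-0.0, -0.6, -0.1]
opening: 0.009
station [0.0608 0.1197] r 0.1343 ang 63.1 tool az in station 27.5 z 0.0184 f [-0.  -0.6 -0.1]
[ 0.67 -0.2 ]
[ 0.66 -0.23]
[ 0.65 -0.27]
[ 0.64 -0.3 ]
[ 0.62 -0.33]
[ 0.6  -0.37]
[ 0.58 -0.4 ]
[ 0.56 -0.43]
```

View pics/top5.png

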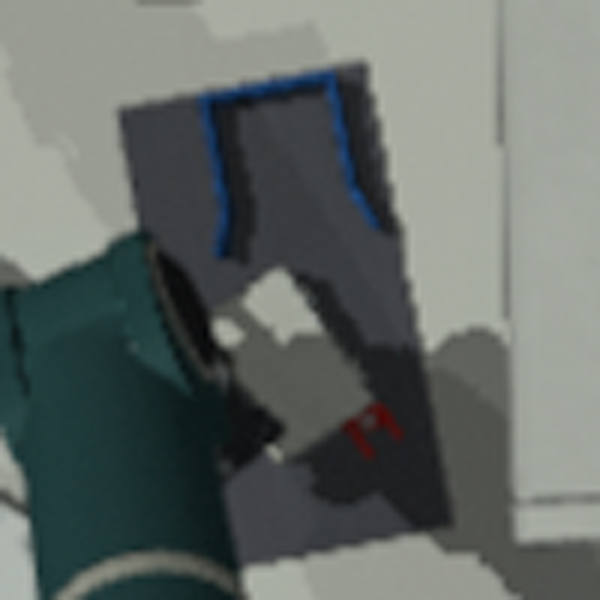

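```bash
python3 -m handwheel '[[[0,0.67,-0.2,0,0,0,-3],[0,0.66,-0.23,0,0,0,-3],[0,0.65,-0.27,0,0,0,-3],[0,0.64,-0.3,0,0,0,-3],[0,0.62,-0.33,0,0,0,-3],[0,0.6,-0.37,0,0,0,-3],[0,0.58,-0.4,0,0,0,-3],[0,0,0,0,0,0,0]]]'; python3 plan.py 3 2 .1345;python3 - <<'E'
from h import *
p,d=camera('top');cv2.imwrite('pics/top6.png',cv2.resize(p[130:230,150:250],None,fx=6,fy=6,interpolation=cv2.INTER_CUBIC));np.save('pics/top6.npy',d)
E
```

```text
time_s: 6.3
position: [0.5423, 0.3306, 0.0183]
orientation: [3.101, 0.502, -0.0]
wrist_force: [-0.2, -0.1, -0.3]
opening: 0.007
station [0.0995 0.09  ] r 0.1342 ang 42.1 tool az in station 6.5 z 0.0183 f [-0.2 -0.1 -0.3]
[ 0.38 -0.27]
[ 0.37 -0.29]
[ 0.36 -0.3 ]
```

View pics/top6.png

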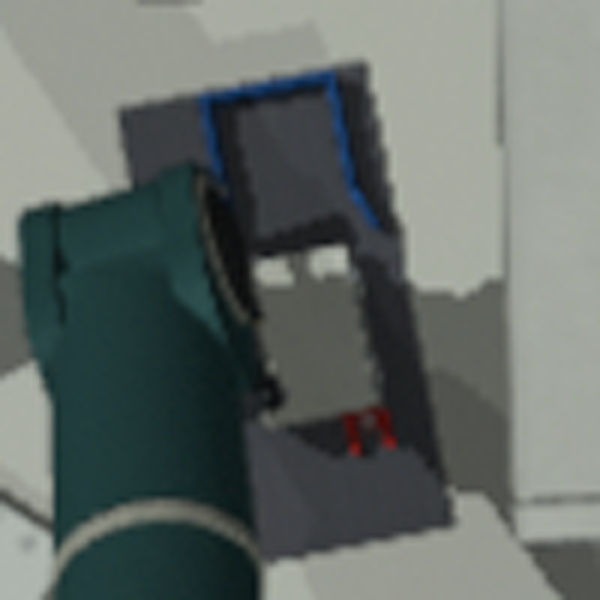

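```bash
python3 -m handwheel '[[[0,-0.3,1.5,0,0,0,0],[0,-0.6,3,0,0,0,0],[0,-0.4,2,0,0,0,0],[0,-1,1,3,0,0,8],[0,-2,0,4,0,0,8],[0,-4,0,4,0,0,8],[0,-4,0,3,0,0,8],[0,-4,0,0,0,0,8],[0,-4,0,0,0,0,8],[0,-3,0,0,0,0,8]]]'; python3 - <<'E'
from h import *
s=robot.state();print(s['position'],s['orientation'])
p,d=camera('top');cv2.imwrite('pics/top7.png',cv2.resize(p[130:230,150:250],None,fx=6,fy=6,interpolation=cv2.INTER_CUBIC))
p,d=camera('wrist');cv2.imwrite('pics/wrist7.png',p)
p,d=camera('scene');cv2.imwrite('pics/scene7.png',cv2.resize(p[180:330,140:340],None,fx=4,fy=4))
E
```

```text
time_s: 7.35
position: [0.3106, 0.4072, 0.1543]
orientation: [-2.492, -1.911, -0.001]
wrist_force: [0.2, 1.0, 0.4]
opening: 0.006
[0.31058318 0.40720356 0.15427324] [-2.49247910e+00 -1.91132793e+00 -8.37924119e-04]
```

View pics/top7.png

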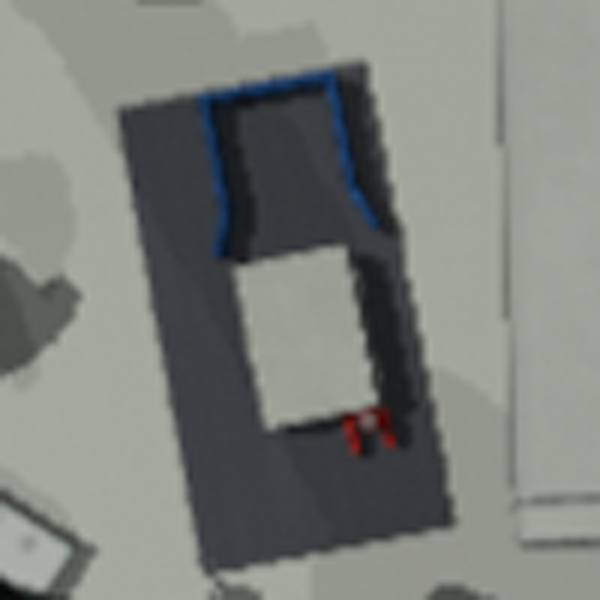

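View pics/wrist7.png

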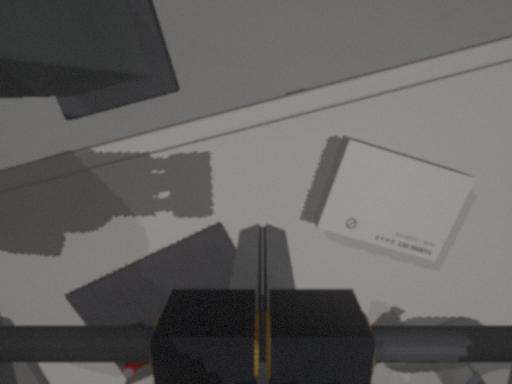

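View pics/scene7.png

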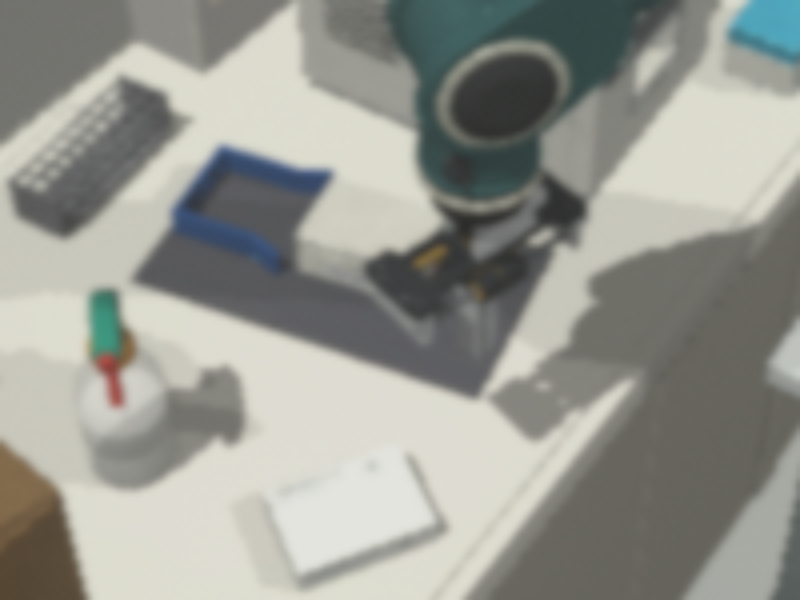

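```bash
cat > box.py <<'E'
from h import *
import sys
p,d=camera('top');p=cv2.cvtColor(p,cv2.COLOR_BGR2GRAY)
W=cloud('top',d)
pl=np.array([pix('top',np.r_[s2w(q),.006]) for q in [(.272,.147),(.272,-.042),(-.087,-.042),(-.087,.147)]]).astype(np.int32)
m=np.zeros_like(p);cv2.fillPoly(m,[pl],1)
m=((m>0)&(p>115)).astype(np.uint8)
n,l,st,c=cv2.connectedComponentsWithStats(m);k=1+st[1:,4].argmax()
# top face pixels: map to z=.056 plane
v,u=np.where(l==k);P=np.array([w2s(world('top',a,b,.056)) for a,b in zip(u,v)])*1000
r=cv2.minAreaRect(P.astype(np.float32));print('station mm rect',r,'mean',P.mean(0),'n',len(P))
E
python3 box.py
```

```text
station mm rect ((68.5315933227539, 34.17913818359375), (123.05903625488281, 85.08692932128906), 1.3126074075698853) mean [69.18028974 33.67236371] n 519
```

```bash
python3 -m handwheel '[[[16,2.1,-2.9,0,0,0,5.4],[16,2.1,-2.9,0,0,0,5.4],[16,2.1,-2.9,0,0,0,5.4],[16,2.1,-2.9,0,0,0,5.4],[16,2.1,-2.9,0,0,0,5.4],[16,0,0,0,0,0,0],[16,0,0,0,0,0,0]]]'; python3 plan.py 0 3 .1; python3 - <<'E'
from h import *
p,d=camera('wrist');cv2.imwrite('pics/wrist8.png',p)
E
```

```text
time_s: 8.25
position: [0.4198, 0.2608, 0.1537]
orientation: [1.995, 2.427, -0.0]
wrist_force: [-0.3, 0.7, -0.4]
opening: 0.161
station [-0.0348  0.0469] r 0.0584 ang 126.5 tool az in station 89.3 z 0.1537 f [-0.3  0.7 -0.4]
```

View pics/wrist8.png

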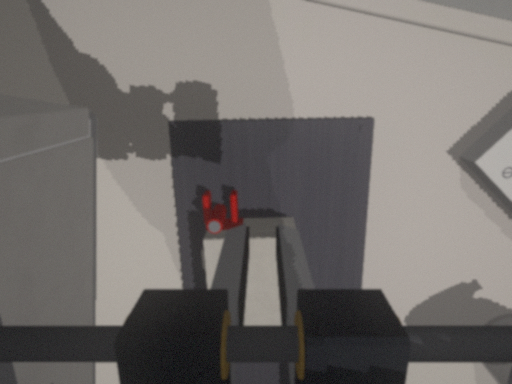

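```bash
python3 - <<'E'
from h import *
s=robot.state();c=wcal(s['position'],s['orientation'])
for nm,u,v,z in [('post',214,226,.048),('Lprong outer',240,205,.028),('Lprong tip',234,190,.028),('Rprong tip',206,194,.028),('box end bottom L',292,219,.006),('plateNR',170,122,.006),('plateNL',373,118,.006)]:
    print(nm,(w2s(world('',u,v,z,c))*1000).round(1))
Ti=np.linalg.inv(c['T'])
for y in(.027,.067):
    P=Ti@np.r_[s2w([-.027,y]),.018,1];q=c['intrinsics']@P[:3];print(y,q[:2]/q[2])
E
```

```text
post [1.5 4.3]
Lprong outer [-11.2  26.7]
Lprong tip [-26.   21.6]
Rprong tip [-22.4  -4.7]
box end bottom L [12.1 77.8]
plateNR [-86.9 -38.4]
plateNL [-88.5 152.5]
0.027 [240.45731905 185.94117018]
0.067 [282.27574979 185.49551695]
```

```bash
python3 -m handwheel '[[[9,-0.4,0,-2,0,0,0.7],[9,0,0,-4,0,0,0],[9,0,0,-4,0,0,0],[9,0,0,-2.5,0,0,0],[9,0,0,-1,0,0,0],[9,0,0,0,0,0,0],[9,0,0,0,0,0,0]]]'; python3 plan.py 0 3 .1; python3 - <<'E'
from h import *
p,d=camera('scene');cv2.imwrite('pics/scene9.png',cv2.resize(p[180:330,140:340],None,fx=4,fy=4))
p,d=camera('wrist');cv2.imwrite('pics/wrist9.png',p)
E
```

```text
time_s: 9.0
position: [0.4154, 0.2618, 0.0197]
orientation: [1.975, 2.443, 0.002]
wrist_force: [-0.9, 0.5, -0.1]
opening: 0.089
station [-0.0389  0.0489] r 0.0625 ang 128.5 tool az in station 90.2 z 0.0197 f [-0.9  0.5 -0.1]
```

View pics/wrist9.png

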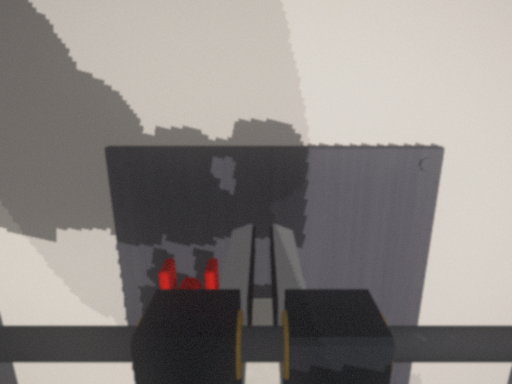

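View pics/scene9.png

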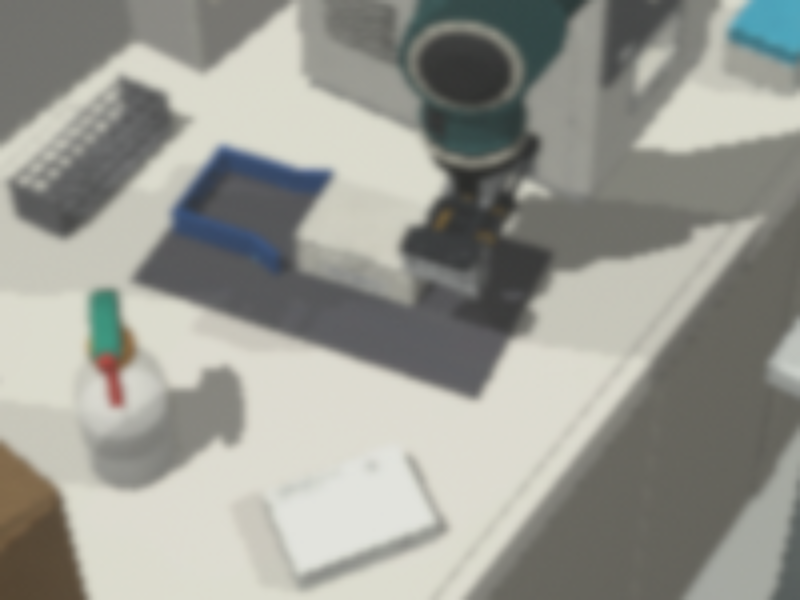

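```bash
python3 -m handwheel '[[[9,0.68,0.14,0,0,0,0],[9,0.68,0.14,0,0,0,0],[9,0.68,0.14,0,0,0,0],[9,0.68,0.14,0,0,0,0],[9,0.68,0.14,0,0,0,0],[9,0.5,0.1,0,0,0,0],[9,0.5,0.1,0,0,0,0],[9,0.5,0.1,0,0,0,0],[9,0.5,0.1,0,0,0,0],[9,0,0,0,0,0,0]]]'; python3 plan.py 0 3 .1; python3 - <<'E'
from h import *
p,d=camera('top');cv2.imwrite('pics/top10.png',cv2.resize(p[130:230,150:250],None,fx=6,fy=6,interpolation=cv2.INTER_CUBIC))
E
```

```text
time_s: 10.1
position: [0.4697, 0.2722, 0.0188]
orientation: [1.976, 2.442, 0.001]
wrist_force: [-0.1, 0.1, -0.4]
opening: 0.09
station [0.0164 0.0478] r 0.0506 ang 71.0 tool az in station 90.1 z 0.0188 f [-0.1  0.1 -0.4]
```

View pics/top10.png

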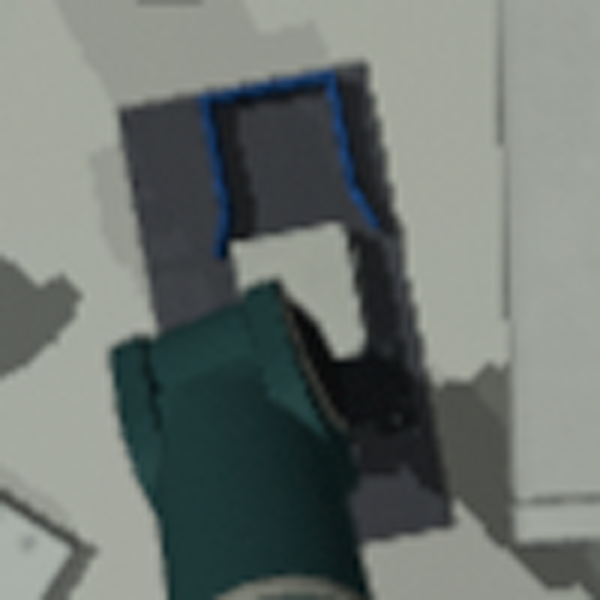

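```bash
python3 -m handwheel '[[[9,0.65,0.06,0,0,0,0],[9,0.65,0.06,0,0,0,0],[9,0.65,0.06,0,0,0,0],[9,0.65,0.06,0,0,0,0],[9,0.65,0.06,0,0,0,0],[9,0.65,0.06,0,0,0,0],[9,0,0,0,0,0,0]]]'; python3 plan.py 0 3 .1; python3 - <<'E'
from h import *
p,d=camera('top');cv2.imwrite('pics/top11.png',cv2.resize(p[130:230,150:250],None,fx=6,fy=6,interpolation=cv2.INTER_CUBIC))
E
```

```text
time_s: 10.85
position: [0.5091, 0.2756, 0.0188]
orientation: [1.976, 2.441, 0.001]
wrist_force: [0.3, 0.1, 0.4]
opening: 0.089
station [0.0557 0.043 ] r 0.0704 ang 37.7 tool az in station 90.1 z 0.0188 f [0.3 0.1 0.4]
```

View pics/top11.png

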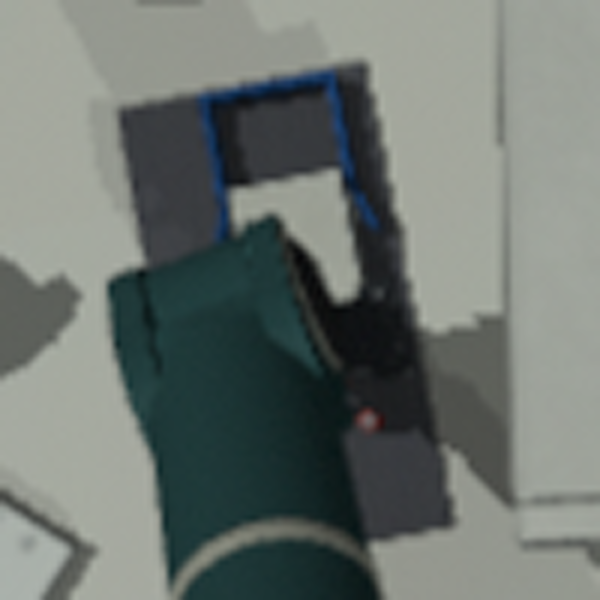

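```bash
python3 -m handwheel '[[[9,0.6,0.11,0,0,0,0],[9,0.6,0.11,0,0,0,0],[9,0.6,0.11,0,0,0,0],[9,0.6,0.11,0,0,0,0],[9,0.6,0.11,0,0,0,0],[9,0,0,0,0,0,0]]]'; python3 plan.py 0 3 .1;  python3 -m handwheel '[[[9,0.6,0.13,0,0,0,0],[9,0.6,0.13,0,0,0,0],[9,0.6,0.13,0,0,0,0],[9,0.6,0.13,0,0,0,0],[9,0,0,0,0,0,0]]]'; python3 plan.py 0 3 .1; python3 - <<'E'
from h import *
p,d=camera('top');cv2.imwrite('pics/top12.png',cv2.resize(p[130:230,150:250],None,fx=6,fy=6,interpolation=cv2.INTER_CUBIC))
E
```

```text
time_s: 11.5
position: [0.539, 0.2813, 0.0188]
orientation: [1.976, 2.442, 0.001]
wrist_force: [0.7, -0.3, -0.2]
opening: 0.086
station [0.0861 0.0424] r 0.0959 ang 26.2 tool az in station 90.1 z 0.0188 f [ 0.7 -0.3 -0.2]
time_s: 12.0
position: [0.563, 0.2865, 0.0188]
orientation: [1.976, 2.442, 0.001]
wrist_force: [0.2, -0.4, 0.1]
opening: 0.092
station [0.1106 0.0426] r 0.1185 ang 21.1 tool az in station 90.2 z 0.0188 f [ 0.2 -0.4  0.1]
```

View pics/top12.png

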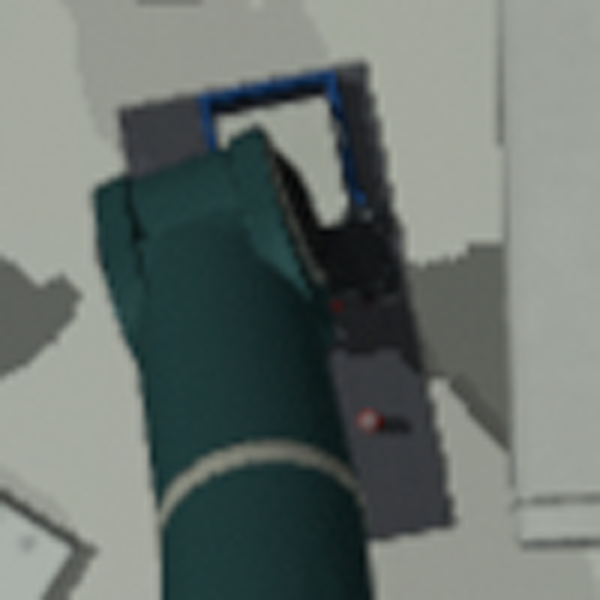

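```bash
python3 -m handwheel '[[[9,0.5,0.1,0,0,0,0],[9,0.5,0.1,0,0,0,0],[9,0.3,0.06,0,0,0,0],[9,0.1,0.02,0,0,0,0],[9,0,0,0,0,0,0]]]'; for i in 1; do python3 -m handwheel '[[[9,0.2,0.04,0,0,0,0],[9,0,0,0,0,0,0]]]'; done;  python3 plan.py 0 3 .1
```

```text
time_s: 12.55
position: [0.5762, 0.2892, 0.0188]
orientation: [1.976, 2.442, 0.0]
wrist_force: [-0.7, 0.2, -0.6]
opening: 0.089
time_s: 12.75
position: [0.5781, 0.2897, 0.0188]
orientation: [1.976, 2.442, 0.0]
wrist_force: [-0.8, -0.3, 0.1]
opening: 0.09
station [0.1261 0.0426] r 0.1331 ang 18.6 tool az in station 90.2 z 0.0188 f [-0.8 -0.3  0.1]
```

Small steps until the force rises at the stop.

```bash
python3 -m handwheel '[[[9,0.2,0.04,0,0,0,0],[9,0,0,0,0,0,0]]]'; python3 -m handwheel '[[[9,0.15,0.03,0,0,0,0],[9,0,0,0,0,0,0]]]'; python3 plan.py 0 3 .1
```

```text
time_s: 12.95
position: [0.5802, 0.29, 0.0188]
orientation: [1.976, 2.442, 0.0]
wrist_force: [0.7, -0.3, 0.2]
opening: 0.093
time_s: 13.15
position: [0.5809, 0.2902, 0.0187]
orientation: [-1.975, -2.442, 0.002]
wrist_force: [-6.5, -0.5, 5.1]
opening: 0.092
station [0.1289 0.0425] r 0.1358 ang 18.3 tool az in station 90.2 z 0.0187 f [-6.5 -0.5  5.1]
```

```bash
python3 -m handwheel '[[[9,0.1,0.02,0,0,0,0],[9,0,0,0,0,0,0]]]'; python3 -m handwheel '[[[9,0.05,0.01,0,0,0,0],[9,0,0,0,0,0,0]]]'; python3 plan.py 0 3 .1; python3 - <<'E'
from h import *
p,d=camera('top');cv2.imwrite('pics/top13.png',cv2.resize(p[130:230,150:250],None,fx=6,fy=6,interpolation=cv2.INTER_CUBIC))
E
```

```text
time_s: 13.35
position: [0.5809, 0.2902, 0.0187]
orientation: [-1.974, -2.441, 0.005]
wrist_force: [-13.6, -3.9, 11.0]
opening: 0.094
time_s: 13.55
position: [0.5809, 0.2902, 0.0186]
orientation: [-1.974, -2.441, 0.006]
wrist_force: [-17.8, -4.5, 14.3]
opening: 0.088
station [0.1289 0.0425] r 0.1357 ang 18.3 tool az in station 90.2 z 0.0186 f [-17.8  -4.5  14.3]
```

View pics/top13.png

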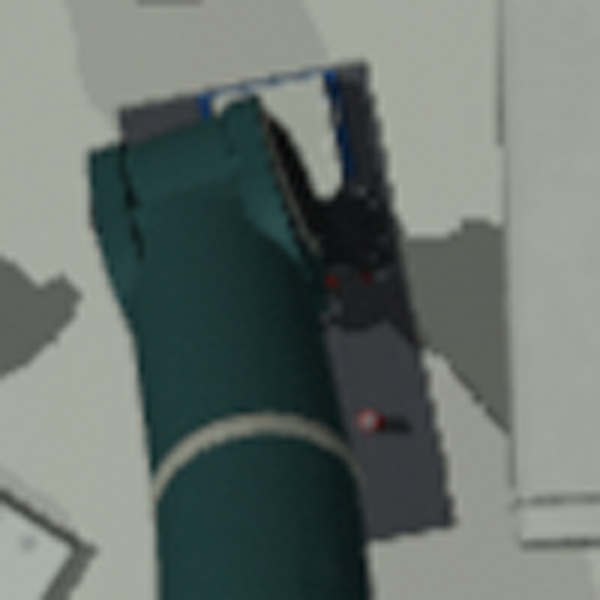

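```bash
python3 -m handwheel '[[[9,-0.5,-0.1,0,0,0,0],[9,-1.5,-0.3,0,0,0,0],[9,-2.5,-0.5,0,0,0,0],[9,-3,-0.6,0,0,0,0],[9,-3,-0.6,3,0,0,0],[9,-4,0,4,0,0,0],[9,-4,0,4,0,0,0],[9,-4,0,0,0,0,0],[9,0,0,0,0,0,0],[9,0,0,0,0,0,0]]]'; python3 box.py; python3 - <<'E'
from h import *
p,d=camera('top');cv2.imwrite('pics/top14.png',cv2.resize(p[130:230,150:250],None,fx=6,fy=6,interpolation=cv2.INTER_CUBIC))
p,d=camera('scene');cv2.imwrite('pics/scene14.png',cv2.resize(p[180:330,140:340],None,fx=4,fy=4))
E
```

```text
time_s: 14.6
position: [0.3673, 0.2701, 0.1201]
orientation: [1.974, 2.444, 0.003]
wrist_force: [0.3, -0.1, 0.5]
opening: 0.088
station mm rect ((201.55751037597656, 28.004005432128906), (129.747802734375, 85.87704467773438), 0.30125731229782104) mean [199.3252717   26.77540984] n 517
```

View pics/top14.png

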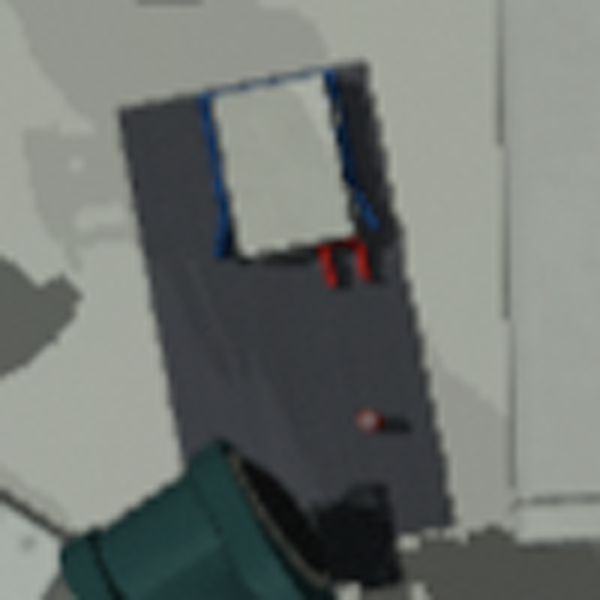

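View pics/scene14.png

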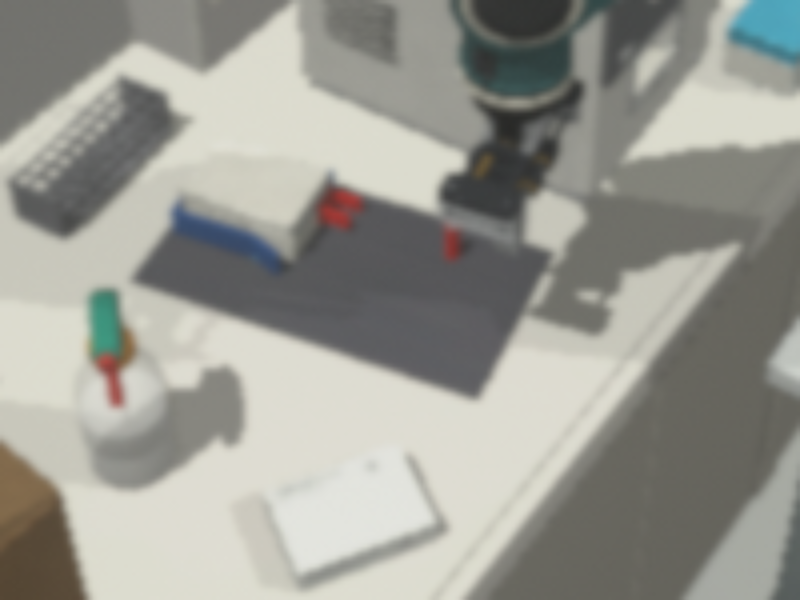

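The box sits square in the dock against the stop, with the fork facing the robot. The gripper is clear and touching nothing.

```bash
python3 -c "
from station import robot
print(robot.hand_in())"
```

```text
the job is handed in; nothing more can be done
None
```

The tip box is in the dock against the back stop, lid tab to the left, and I handed the job in after about 15 s of robot time. No verdict came back, so the results below rest on my own measurements.

- **Quarter turn:** I pushed the box round clockwise along an arc about the post with the closed fingers. After the turn, the top camera put it within about 1.3° of square. I judge the fork to have been 5–6 mm from the post.
- **Docking:** I pushed the near end beside the fork, straight in. At the stop the tool stopped moving and the force rose steadily to about 18 N along x. Then I backed off and raised the arm.
- **Final check:** The top camera put the box centre at about station x 199–202, y 27–28 mm, and 0.3° off square. The pictures showed it flat between the guides, with the gripper clear. The bystanders nearest the station looked unmoved; I did not measure any of them.
- **Disagreement:** The wrist camera placed the station 4–8 mm further left than the top and scene cameras did. I used a station position close to those two, shifted about 2 mm toward the wrist reading. Positions above could therefore be off by a few millimetres. The force at the stop is the firmest evidence that the box is fully in.

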